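# Roll the feed roller onto the gauge line

### The arm

A 6-joint arm with a two-finger parallel gripper is mounted at the origin on the work surface. World frame = base frame: x ahead of the robot, y to its left, z up, the work surface at z = 0. Lengths are in m, angles in rad, forces in N, time in s.
With the tool pointing down it reaches from about 0.35 to 0.875 m from the base axis. Payload 15.5 kg.
Tool frame: the origin (TCP) lies where the fingers leave the gripper's body, on its centre line; the fingertips stand 73 mm ahead of it and the grasp point (between the pads) lies 54 mm ahead of it; z points along the fingers, y is the line along which they close (so a half turn about z gives the same grasp; the last joint's range is limited). The gripper opens to 85 mm and grips with 20 to 120 N. Pads are 22 mm wide; open, the fingers measure 114 mm over their backs; the gripper's body (76 mm by 85 mm) begins 54 mm behind the grasp point. The pads swing forward as they close: fully open they stand 13 mm farther back than shut.
Start: joints at [1.125, 0.494, 1.345, -0, 1.302, -0.096], TCP at [0.214, 0.587, 0.304] pointing down, gripper open.
Joint ranges: [-2.91, 2.91], [-0.82, 2.16], [0.22, 2.67], [-1.22, 4.37], [0.12, 2.79], [-3.08, 3.08]. Speed limits (rad/s): [1.89, 1.89, 2.57, 3.01, 3.01, 3.01].

### API

Orientations are given as a 3x3 rotation matrix whose columns are the frame's x, y, z axes.
In Python, from rig import * gives the robot as it stands. The module is installed in compiled form; this text tells all that it offers.
- The arm moves only by the tool play_rows, never from a script. Its argument "motion" is one flat list of numbers, 6 for each row, row after row: the shift along the tool's x, y, z in units of 30 mm (1.0 is 30 mm), then the turn, a rotation vector about the tool's x, y, z in units of 6 degrees (1.0 is 6 degrees). In form: [tx, ty, tz, wx, wy, wz, tx, ty, tz, wx, wy, wz, ...]. A call has 1 to 10 rows; each row shifts and turns the commanded pose from where the row before left it, along the tool's axes as they then stand; what a row does not reach is not made up. A row lasts 1/12 s, in which the tool goes at most 41.7 mm and 7.16 degrees, less where a joint would pass 70% of its speed; a pose out of reach is approached as far as the arm can. A call is refused whole if a number of a shift passes 1 or a number of a turn 1, either way. A call with a gripper value outside its range is refused whole. "claw" is the finger opening in mm, from 0 to 85.4, set as the call begins (left out, the last holds). The fingers move at their own pace and stop on an object; "force" is the grip in N (left out, the last holds). Time passes only in rows, so rows that do not move let the fingers close. It gives the time, the measured TCP pose, the force, the opening and the grip force at its end, in the units of the state.
- state(): the state, without advancing time (a new reading comes with each control period).
- read_camera(name): name is "scene" or "top" or "wrist"; returns a dict with "frame" (384x512x3 uint8, blue, green, red), "mtx" (3x3 intrinsics, pixels), "cam_to_world" (4x4, takes a point from camera to world coordinates); the wrist camera has in their place "tool_from_camera" (4x4, takes a point from camera to tool coordinates, whose origin is the TCP and whose axes are the flange's). Camera axes: x right, y up, looking along -z (the intrinsics and any distortion apply to the point x, -y, -z); pixel columns grow to the right and rows downward; lengths in m; the calibration is good to about 2 mm. A picture is of the moment at which its call begins: read the wrist's pose just before it. There is no depth.
- job_done(): hands the job in; it is judged then, once.
The state is a dict: "clock": time; "joints": joint angles; "joint_vel": joint speeds; "effort": joint torques, N m; "tcp_pos": TCP position; "orientation": TCP orientation; "wrist_force": force on the tool from outside, world axes, zero at the start; "wrist_torque": the same for the moment, N m; "width": finger opening in m; "grip_force": force on a finger pad.
Only numpy, scipy, OpenCV 4.12 (cv2) and the standard library are available. Lean on these libraries where they do the work, as an engineer would, in place of code of your own. Each camera call takes 0.05 s, during which the arm holds its last target. There are 200 camera calls.

### The job

Roll the orange feed roller across the checking plate, pushing its top sideways with the fingertips in as many strokes as it takes, until it rests centred on the yellow line, lying along the line between the two black gauge heads; do not drag or lift it. Then, with the roller resting there, press the green record button on the gauge box all the way down and let go. Leave the black spare roller and everything else where it is.

Things in the scene. Friction and masses are not known exactly. Their poses are not given: they have to be found in the camera images.
- roller: orange rubber roller, 40 mm diameter, 120 mm long (+ 15 mm stub shaft each end), 0.25 to 0.5 kg, lying on the plate. Origin: its centre, 20 mm above the plate; x: its axis; z: towards a white stripe, facing up at the start. Starts 75 to 110 mm to either side of the line, within 5 degrees of parallel. Grippy: its top follows a fingertip laid on it, its centre half as far; pushed from behind it jams
- spare_roller: black roller of the same shape and size, with a grey stripe, on the other side of the yellow line, 75 to 110 mm from it; origin and axes as for the orange roller; to be left alone (may shift 15 mm at most)
- plate: fixed metal checking plate, 310 (x) by 400 (y) by 12 mm thick, flat on the table. Origin: centre of its underside. Two fixed black gauge heads stand on it at the ends of the line, each 30 (x) by 40 (y) mm, 45 mm high above the plate, centred 135 mm from the plate's centre along +x and -x (240 mm clear between them)
- line_mid (a point): middle of the yellow line, on the plate's top face (12 mm above the table), at the plate's centre. x runs along the line, y across it, z up. The line is 8 mm wide and 236 mm long, flat, and runs from one gauge head to the other; the roller must come to lie along it
- gauge_box: grey fixed box 110 by 90 mm, 50 mm high, with a dark display on its top and the green button; stands to the left or to the right of the plate, beside the table's crates. Origin: centre of its underside
- record_top (a point): centre of the top of the green round push button (28 mm diameter, in a black collar), 72 mm above the table, with the button up; it moves down with the button
- record (a joint): travel of the green button in m: 0 is up, 0.006 is fully down; a spring returns it; about 5 N presses it fully down
- ring_gauge: small steel ring standing flat on a corner of the plate, 36 mm outside diameter, 18 mm high; origin: centre of its underside; leave alone
- bracket: small dark U-shaped stamped bracket on the other corner of the plate, 30 by 22 mm, 22 mm high; origin: centre of its underside; leave alone
- oil_bottle: white oil bottle with a red cap and yellow label standing on the table, 52 mm diameter, 140 mm high; origin: centre of its underside; leave alone
- mug: blue mug on the table, 76 mm diameter, 90 mm high; origin: centre of its underside; leave alone
- wrench: steel wrench lying on the table, 160 mm long along its x; leave alone
- tray: fixed blue tray of small black parts, 110 by 90 mm, 50 mm high, on the side of the plate where the gauge box is not; origin: centre of its underside
Things that resemble listed ones, but are neither listed nor needed, are in the scene too. Several things have the shape of the roller; the one meant has the colours described above.

How it is judged:
By the outcome, as a careful person would: the job done as asked, in the order asked, and still so for the second after the job is handed in, with the robot touching nothing.
It also fails if it takes over 58 s, if anything falls off the work surface, if the arm or the gripper's body presses on something with over 40 N, if the wrist force passes 120 N, or if a joint passes its speed limit or range.

## Working session

There is one attempt and no reset: what is moved stays moved. The work goes in short steps, Python scripts to look and compute and a tool call to move; the robot and the scene stay as the last step left them, time stands still between calls to the robot, and variables do not carry over. Pictures are saved under pics/ and viewed, at most 10 in all, crops included, and the job is handed in when it is done.

Besides the shell and the picture viewer there is one more tool, called after ">>>" by a JSON object that holds its "api" and its "payload". play_rows: Moves the arm, as the interface text tells. Its arguments: {"type":"object","properties":{"motion":{"type":"array"},"claw":{"type":"number"},"force":{"type":"number"}},"required":["motion"]}

```bash
mkdir -p pics
python3 - <<'E'
from rig import *
import cv2,numpy as np
s=state();print(s)
for n in("top","scene"):
    d=read_camera(n);cv2.imwrite(f"pics/{n}0.png",d["frame"]);np.savez(f"{n}0.npz",**{k:d[k] for k in d});print(n,d["mtx"],d["cam_to_world"],d.keys())
E
```

```text
{'clock': 0.0, 'joints': array([ 1.12549293e+00,  4.94184144e-01,  1.34614796e+00, -1.58504459e-05,
        1.30249621e+00, -9.55051647e-02]), 'joint_vel': array([ 0.00040169, -0.00158582, -0.00095093,  0.00063265, -0.00070961,
       -0.00070405]), 'effort': array([-2.08760095e-03, -8.82147503e+01, -3.83892202e+01, -5.86925239e-05,
        9.67562723e-03, -2.40242548e-05]), 'tcp_pos': array([0.21407577, 0.58689688, 0.3032939 ]), 'orientation': array([[-9.39443297e-01,  3.42703987e-01, -5.18443699e-04],
       [ 3.42704364e-01,  9.39442633e-01, -1.12173875e-03],
       [ 1.02623772e-04, -1.23148286e-03, -9.99999236e-01]]), 'wrist_force': array([ 0.04444501,  0.2040311 , -0.02114944]), 'wrist_torque': array([-0.10689035, -0.03824531,  0.02305403]), 'grip_force': 0.0, 'width': 0.08553801513422579}
top [[416.95827522   0.         257.38301438]
 [  0.         416.95827522 188.9964695 ]
 [  0.           0.           1.        ]] [[ 0.00546327  0.98938646 -0.14520535  0.3285639 ]
 [-0.99992709  0.00696873  0.00986115 -0.00758906]
 [ 0.01076839  0.14514089  0.9893524   1.34462313]
 [ 0.          0.          0.          1.        ]] dict_keys(['frame', 'mtx', 'cam_to_world'])
scene [[468.66332234   0.         256.56267756]
 [  0.         468.66332234 186.33309934]
 [  0.           0.           1.        ]] [[ 0.34921849 -0.62608715  0.69718099  1.30447308]
 [ 0.93684679  0.24844314 -0.2461587  -0.29383514]
 [-0.01909303  0.73911494  0.67330867  0.85767913]
 [ 0.          0.          0.          1.        ]] dict_keys(['frame', 'mtx', 'cam_to_world'])
```

View pics/top0.png

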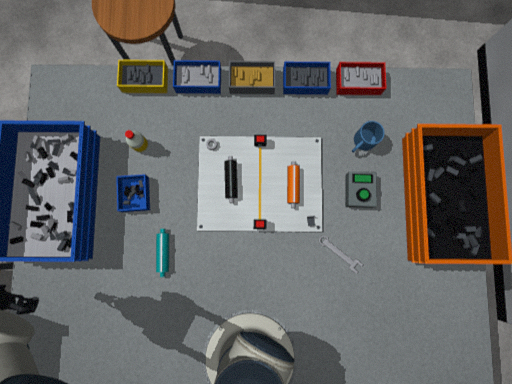

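View pics/scene0.png

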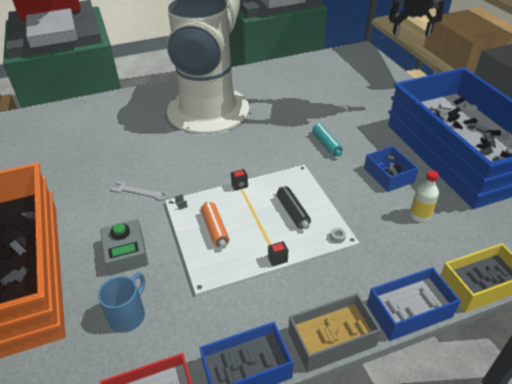

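The top view shows the orange roller at about (293,185), the line along column 260 from row 147 to 218, and the button at (364,195), with the spare roller at (231,180). Next I'll get rough world positions.

```bash
cat > h.py <<'E'
import numpy as np,cv2
def ray(K,T,uv,z):
    uv=np.atleast_2d(np.array(uv,float));p=(uv-[K[0,2],K[1,2]])/[K[0,0],K[1,1]]
    d=np.c_[p[:,0],-p[:,1],-np.ones(len(p))]@T[:3,:3].T;o=T[:3,3]
    return o+d*((z-o[2])/d[:,2])[:,None]
def wristT(s,d):
    T=np.eye(4);T[:3,:3]=s["orientation"];T[:3,3]=s["tcp_pos"];return T@d["tool_from_camera"]
def blob(f,lo,hi,box=None):
    m=cv2.inRange(cv2.cvtColor(f,cv2.COLOR_BGR2HSV),lo,hi)
    if box: k=np.zeros_like(m);k[box[1]:box[3],box[0]:box[2]]=255;m&=k
    n,l,st,c=cv2.connectedComponentsWithStats(m);i=1+np.argmax(st[1:,4]);ys,xs=np.where(l==i);return np.c_[xs,ys]
def axis(P):
    c=P.mean(0);w,v=np.linalg.eigh(np.cov((P-c).T));a=v[:,1];a=a*np.sign(a[0])
    return c,np.degrees(np.arctan2(a[1],a[0])),2*np.sqrt(3*w[::-1])
E
python3 - <<'E'
from h import *
d=np.load("top0.npz");f,K,T=d["frame"],d["mtx"],d["cam_to_world"]
for n,lo,hi,z,b in [("orange",(4,120,90),(14,255,255),.035,(270,140,320,225)),("line",(18,100,90),(32,255,255),.012,(250,145,270,220)),("green",(45,80,40),(85,255,255),.072,(350,185,378,210)),("black",(0,0,0),(180,255,70),.035,(215,145,250,215))]:
    px=blob(f,lo,hi,b);print(n,len(px),axis(ray(K,T,px,z)[:,:2]))
E
```

```text
orange 202 (array([ 0.53571578, -0.12377067]), np.float64(-1.3825251391110378), array([0.12157586, 0.01743952]))
line 146 (array([ 0.54433297, -0.02761599]), np.float64(0.2707345045916233), array([0.24020057, 0.00562785]))
green 80 (array([ 0.50270965, -0.34875291]), np.float64(-50.26059413061111), array([0.02853128, 0.02616525]))
black 387 (array([0.55277521, 0.06443647]), np.float64(2.4657185037138603), array([0.12087769, 0.0410457 ]))
```

```bash
cat >> h.py <<'E'
def plan(s,p,yaw_y,n,step=1.0):
    """rows to TCP p (world), tool y at angle yaw_y deg (world), tool down"""
    from scipy.spatial.transform import Rotation as R
    y=np.radians(yaw_y);Y=np.array([np.cos(y),np.sin(y),0]);Z=np.array([0,0,-1.]);G=np.c_[np.cross(Y,Z),Y,Z]
    R0=s["orientation"];w=R.from_matrix(R0.T@G).as_rotvec();out=[];Rc=R0;pc=s["tcp_pos"].copy();D=(np.array(p)-pc)/n
    for i in range(n):
        t=np.round(Rc.T@(s["tcp_pos"]+D*(i+1)-pc)/.03,2);a=np.round(np.degrees(w)/n/6,2)
        pc=pc+Rc@t*.03;Rc=Rc@R.from_rotvec(np.radians(a*6)).as_matrix();out+=[*t,*a]
    o=np.array(out);print("max",abs(o).max(),"end",pc.round(4))
    for k in range(0,n,10): print([float(v)+0 for v in out[k*60//10:(k+10)*6]])
E
python3 - <<'E'
from rig import *
from h import *
plan(state(),[.50,-.08,.30],0,22)
E
```

```text
max 1.1 end [ 0.5  -0.08  0.3 ]
[-0.75, -0.8, 0.01, 0.0, 0.0, 0.53, -0.8, -0.76, 0.0, 0.0, 0.0, 0.53, -0.84, -0.71, 0.01, 0.0, 0.0, 0.53, -0.87, -0.67, 0.0, 0.0, 0.0, 0.53, -0.91, -0.61, 0.01, 0.0, 0.0, 0.53, -0.95, -0.56, 0.01, 0.0, 0.0, 0.53, -0.97, -0.52, 0.0, 0.0, 0.0, 0.53, -1.0, -0.45, 0.01, 0.0, 0.0, 0.53, -1.03, -0.4, 0.0, 0.0, 0.0, 0.53, -1.04, -0.34, 0.01, 0.0, 0.0, 0.53]
[-1.06, -0.29, 0.0, 0.0, 0.0, 0.53, -1.08, -0.22, 0.01, 0.0, 0.0, 0.53, -1.09, -0.17, 0.01, 0.0, 0.0, 0.53, -1.09, -0.1, 0.0, 0.0, 0.0, 0.53, -1.1, -0.04, 0.01, 0.0, 0.0, 0.53, -1.1, 0.02, 0.0, 0.0, 0.0, 0.53, -1.1, 0.08, 0.01, 0.0, 0.0, 0.53, -1.09, 0.13, 0.01, 0.0, 0.0, 0.53, -1.08, 0.2, 0.0, 0.0, 0.0, 0.53, -1.07, 0.26, 0.01, 0.0, 0.0, 0.53]
[-1.05, 0.32, 0.0, 0.0, 0.0, 0.53, -1.03, 0.38, 0.01, 0.0, 0.0, 0.53]
```

>>> {"api": "play_rows", "payload": {"motion": [-0.75, -0.8, 0, 0, 0, 0.55, -0.8, -0.75, 0, 0, 0, 0.55, -0.85, -0.7, 0, 0, 0, 0.55, -0.85, -0.65, 0, 0, 0, 0.55, -0.9, -0.6, 0, 0, 0, 0.55, -0.95, -0.55, 0, 0, 0, 0.55, -0.95, -0.5, 0, 0, 0, 0.55, -1, -0.45, 0, 0, 0, 0.55, -1, -0.4, 0, 0, 0, 0.55, -1, -0.35, 0, 0, 0, 0.55]}}

```text
clock: 0.93
tcp_pos: [0.3402, 0.2854, 0.3038]
orientation: [[-0.599, 0.801, -0.0], [0.801, 0.599, -0.0], [-0.0, -0.0, -1.0]]
wrist_force: [1.2, 0.9, -0.2]
width: 0.0855
grip_force: 0.0
```

>>> {"api": "play_rows", "payload": {"motion": [-1, -0.3, 0, 0, 0, 0.5, -1, -0.2, 0, 0, 0, 0.5, -1, -0.15, 0, 0, 0, 0.5, -1, -0.1, 0, 0, 0, 0.5, -1, 0, 0, 0, 0, 0.5, -1, 0, 0, 0, 0, 0.5, -1, 0.1, 0, 0, 0, 0.5, -1, 0.15, 0, 0, 0, 0.5, -1, 0.2, 0, 0, 0, 0.5, -1, 0.25, 0, 0, 0, 0.5]}}

```text
clock: 1.77
tcp_pos: [0.4601, 0.0057, 0.3038]
orientation: [[-0.118, 0.993, -0.0], [0.993, 0.118, 0.0], [0.0, -0.0, -1.0]]
wrist_force: [1.1, 0.5, 0.9]
width: 0.0852
grip_force: 0.0
```

Run:
```python
from rig import *
from h import *
s=state();plan(s,[.50,-.08,.30],0,6);print(s["tcp_pos"],s["orientation"][:,1])
```

```text
max 0.5 end [ 0.5    -0.08    0.2999]
[-0.5, 0.16, 0.02, 0.0, 0.0, 0.19, -0.5, 0.18, 0.02, 0.0, 0.0, 0.19, -0.49, 0.18, 0.02, 0.0, 0.0, 0.19, -0.49, 0.19, 0.02, 0.0, 0.0, 0.19, -0.48, 0.21, 0.02, 0.0, 0.0, 0.19, -0.48, 0.21, 0.03, 0.0, 0.0, 0.19]
[0.46006992 0.00574309 0.30378395] [ 9.92956902e-01  1.18475856e-01 -2.50637403e-04]
```

>>> {"api": "play_rows", "payload": {"motion": [-0.5, 0.15, 0, 0, 0, 0.2, -0.5, 0.2, 0, 0, 0, 0.2, -0.5, 0.2, 0, 0, 0, 0.2, -0.5, 0.2, 0, 0, 0, 0.2, -0.5, 0.2, 0, 0, 0, 0.2, -0.4, 0.2, 0, 0, 0, 0.1, 0, 0, 0, 0, 0, 0]}}

```text
clock: 2.35
tcp_pos: [0.5014, -0.079, 0.3037]
orientation: [[-0.005, 1.0, 0.0], [1.0, 0.005, -0.001], [-0.001, 0.0, -1.0]]
wrist_force: [-1.0, 0.1, 0.4]
width: 0.0855
grip_force: 0.0
```

Run:
```python
from rig import *
from h import *
s=state();d=read_camera("wrist");print(s["tcp_pos"],s["orientation"][:,1],d["tool_from_camera"])
cv2.imwrite("pics/w1.png",d["frame"])
np.savez("w1.npz",frame=d["frame"],mtx=d["mtx"],T=wristT(s,d))
```

```text
[ 0.50139537 -0.07896415  0.30371335] [9.99989653e-01 4.53153300e-03 3.97640394e-04] [[-1.87417536e-05  9.52476022e-01  3.04613569e-01  7.79751578e-02]
 [ 9.99999901e-01  1.53465615e-04 -4.18335164e-04 -2.45604569e-04]
 [-4.45201922e-04  3.04613531e-01 -9.52475931e-01 -6.99778219e-02]
 [ 0.00000000e+00  0.00000000e+00  0.00000000e+00  1.00000000e+00]]
```

View pics/w1.png

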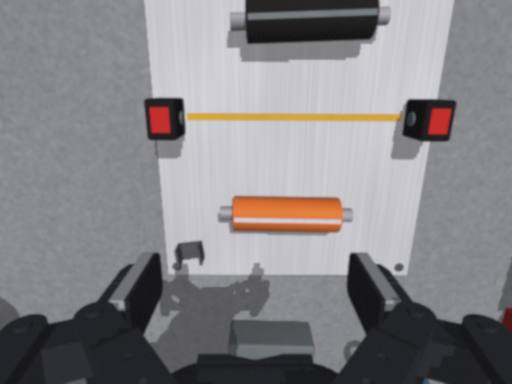

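The wrist view shows the roller at about (286,213) in columns 232–341 and rows 196–231. The line runs from (188,117) to (400,118), and the stripe faces up.

```bash
cat >> h.py <<'E'
def roller(f,K,T,seed,z=.032):
    """axis of orange roller from its silhouette: centre (x,y), yaw deg"""
    m=cv2.inRange(cv2.cvtColor(f,cv2.COLOR_BGR2HSV),(3,110,60),(16,255,255))
    n,l,st,c=cv2.connectedComponentsWithStats(cv2.morphologyEx(m,cv2.MORPH_CLOSE,np.ones((15,1))))
    i=1+np.argmin([np.hypot(*(q-seed))+ (1e4 if a<400 else 0) for q,a in zip(c[1:],st[1:,4])])
    x0,w=st[i,0],st[i,2];A=[]
    for u in range(x0+4,x0+w-4):
        v=np.where(l[:,u]==i)[0];P=ray(K,T,[[u,v[0]-.5],[u,v[-1]+.5]],z)
        r=P-T[:3,3];r/=np.linalg.norm(r[:,1:],axis=1)[:,None];b=r.sum(0);A.append(T[:3,3]+b*(z-T[2,3])/b[2])
    A=np.array(A);k=np.polyfit(A[:,0],A[:,1],1)
    v=np.where(l[:,x0+w//2]==i)[0].mean();e=ray(K,T,[[x0-.5,v],[x0+w-.5,v]],z+.012);xc=e[:,0].mean()
    return np.array([xc,np.polyval(k,xc)]),np.degrees(np.arctan(k[0])),np.ptp(e[:,0])
def line(f,K,T,box):
    P=ray(K,T,blob(f,(18,90,70),(34,255,255),box),.012)[:,:2];c,a,L=axis(P);return np.array([(P[:,0].min()+P[:,0].max())/2,c[1]]),a,L
def look(seed=None,lbox=None,s=None,d=None):
    from rig import state,read_camera
    s=s or state();d=d or read_camera("wrist");K,T,f=d["mtx"],wristT(s,d),d["frame"]
    return s,d,roller(f,K,T,seed),line(f,K,T,lbox)
E
python3 - <<'E'
from h import *
d=np.load("w1.npz");f,K,T=d["frame"],d["mtx"],d["T"]
print(roller(f,K,T,(286,213)),line(f,K,T,(180,100,410,135)))
E
```

```text
(array([ 0.53768603, -0.13468828]), np.float64(-0.7598431910465645), np.float64(0.12249164455218564)) (array([ 0.54476619, -0.0279282 ]), np.float64(-0.09503470836522637), array([0.23697097, 0.00736301]))
```

>>> {"api": "play_rows", "payload": {"claw": 70, "motion": [-0.35, 0.2, 0.85, 0, 0, 0, -0.35, 0.2, 0.85, 0, 0, 0, -0.35, 0.2, 0.85, 0, 0, 0, -0.35, 0.2, 0.85, 0, 0, 0, -0.35, 0.2, 0.85, 0, 0, 0, -0.4, 0.2, 0.85, 0, 0, 0.04, 0, 0, 0, 0, 0, 0, 0, 0, 0, 0, 0, 0]}}

```text
clock: 3.07
tcp_pos: [0.5361, -0.1408, 0.1501]
orientation: [[-0.002, 1.0, -0.003], [1.0, 0.002, 0.001], [0.001, -0.003, -1.0]]
wrist_force: [0.5, 0.0, -0.6]
width: 0.0699
grip_force: 0.0
```

Run:
```python
from rig import *
from h import *
s=state();d=read_camera("wrist");print(s["tcp_pos"],s["width"],s["orientation"][:,1])
cv2.imwrite("pics/w2.png",d["frame"])
np.savez("w2.npz",frame=d["frame"],mtx=d["mtx"],T=wristT(s,d))
```

```text
[ 0.5360604  -0.14080228  0.15011616] 0.06989047722970301 [ 0.9999941   0.0021066  -0.00271438]
```

View pics/w2.png

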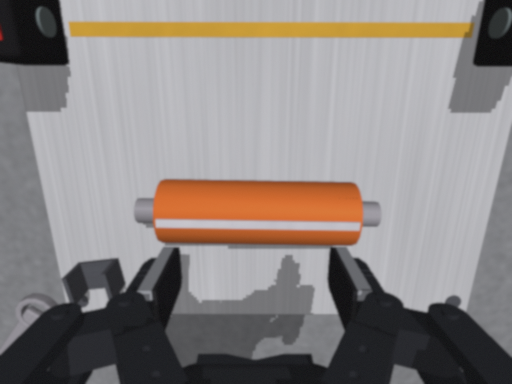

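The roller spans columns 155–362 and rows 180–245. The line sits at row 29, and the fingertips at about (170,255) and (340,255) are both over the roller's length.

Run:
```python
from h import *
d=np.load("w2.npz");f,K,T=d["frame"],d["mtx"],d["T"]
print(roller(f,K,T,(258,212)),line(f,K,T,(60,10,480,50)))
```

```text
(array([ 0.53739782, -0.13509694]), np.float64(-0.7979184045090382), np.float64(0.12355888429531636)) (array([ 0.54491298, -0.02813356]), np.float64(0.00703542454735048), array([0.23451524, 0.0077709 ]))
```

>>> {"api": "play_rows", "payload": {"motion": [0, 0.05, 0.15, 0, 0, 0, 0, 0, 0.1, 0, 0, 0, 0, 0, 0.1, 0, 0, 0, 0, 0, 0, 0, 0, 0]}}

```text
clock: 3.45
tcp_pos: [0.5382, -0.1411, 0.1405]
orientation: [[-0.002, 1.0, 0.0], [1.0, 0.002, -0.0], [-0.0, 0.0, -1.0]]
wrist_force: [0.3, -0.1, 0.3]
width: 0.0699
grip_force: 0.0
```

>>> {"api": "play_rows", "payload": {"motion": [0, 0, 0.15, 0, 0, 0, 0, 0, 0.15, 0, 0, 0, 0, 0, 0.15, 0, 0, 0, 0, 0, 0, 0, 0, 0]}}

```text
clock: 3.78
tcp_pos: [0.5379, -0.1413, 0.1259]
orientation: [[-0.002, 1.0, -0.001], [1.0, 0.002, 0.0], [0.0, -0.001, -1.0]]
wrist_force: [-0.1, 0.5, -0.8]
width: 0.0701
grip_force: 0.0
```

>>> {"api": "play_rows", "payload": {"motion": [0, 0, 0.1, 0, 0, 0, 0, 0, 0, 0, 0, 0]}}

```text
clock: 3.95
tcp_pos: [0.5381, -0.1414, 0.1234]
orientation: [[-0.002, 1.0, -0.001], [1.0, 0.002, 0.0], [0.0, -0.001, -1.0]]
wrist_force: [0.8, -0.5, -0.6]
width: 0.07
grip_force: 0.0
```

>>> {"api": "play_rows", "payload": {"motion": [0, 0, 0.1, 0, 0, 0, 0, 0, 0, 0, 0, 0]}}

```text
clock: 4.12
tcp_pos: [0.5382, -0.1414, 0.1205]
orientation: [[-0.002, 1.0, -0.0], [1.0, 0.002, 0.0], [0.0, -0.0, -1.0]]
wrist_force: [-0.6, -0.1, -0.0]
width: 0.0699
grip_force: 0.0
```

>>> {"api": "play_rows", "payload": {"motion": [0, 0, 0.05, 0, 0, 0, 0, 0, 0, 0, 0, 0]}}

```text
clock: 4.28
tcp_pos: [0.5382, -0.1414, 0.1192]
orientation: [[-0.002, 1.0, -0.0], [1.0, 0.002, 0.0], [0.0, -0.0, -1.0]]
wrist_force: [-0.3, -0.1, 0.3]
width: 0.0699
grip_force: 0.0
```

>>> {"api": "play_rows", "payload": {"motion": [0, 0, 0.05, 0, 0, 0, 0, 0, 0, 0, 0, 0]}}

```text
clock: 4.45
tcp_pos: [0.5383, -0.1415, 0.1177]
orientation: [[-0.002, 1.0, -0.0], [1.0, 0.002, 0.0], [0.0, -0.0, -1.0]]
wrist_force: [0.6, 0.3, 0.1]
width: 0.0703
grip_force: 0.0
```

>>> {"api": "play_rows", "payload": {"motion": [0, 0, 0.05, 0, 0, 0, 0, 0, 0, 0, 0, 0]}}

```text
clock: 4.62
tcp_pos: [0.5384, -0.1415, 0.1167]
orientation: [[-0.002, 1.0, 0.0], [1.0, 0.002, -0.0], [-0.0, 0.0, -1.0]]
wrist_force: [-1.4, -0.3, 9.4]
width: 0.0699
grip_force: 4.4
```

>>> {"api": "play_rows", "payload": {"motion": [0, 0, 0.03, 0, 0, 0, 0, 0, 0, 0, 0, 0]}}

```text
clock: 4.78
tcp_pos: [0.5385, -0.1417, 0.1165]
orientation: [[-0.002, 1.0, 0.001], [1.0, 0.002, -0.001], [-0.001, 0.001, -1.0]]
wrist_force: [-4.8, -0.2, 22.0]
width: 0.0699
grip_force: 10.8
```

>>> {"api": "play_rows", "payload": {"motion": [0, 0, 0.03, 0, 0, 0, 0, 0, 0, 0, 0, 0]}}

```text
clock: 4.95
tcp_pos: [0.5385, -0.1418, 0.1162]
orientation: [[-0.002, 1.0, 0.001], [1.0, 0.002, -0.001], [-0.001, 0.001, -1.0]]
wrist_force: [-8.2, 0.1, 35.2]
width: 0.0702
grip_force: 17.8
```

>>> {"api": "play_rows", "payload": {"motion": [0, 0, -0.06, 0, 0, 0, 0.1, 0, 0, 0, 0, 0, 0.15, 0, 0, 0, 0, 0, 0.15, 0, 0, 0, 0, 0, 0.1, 0, 0, 0, 0, 0, 0, 0, 0, 0, 0, 0]}}

```text
clock: 5.45
tcp_pos: [0.5387, -0.1258, 0.1167]
orientation: [[-0.003, 1.0, 0.001], [1.0, 0.003, -0.0], [-0.0, 0.001, -1.0]]
wrist_force: [0.2, 0.5, 9.7]
width: 0.0703
grip_force: 4.9
```

```bash
cat > l.py <<'E'
import sys
from h import *
from rig import *
s=state();d=read_camera("wrist");T=wristT(s,d)
# predict where things appear
def proj(p):
    q=np.linalg.inv(T)@np.r_[p,1];return d["mtx"][:2,:2]@np.array([q[0],-q[1]])/-q[2]+d["mtx"][:2,2]
y=float(sys.argv[1]);a=proj([.4402,-.028-.006,.012]);b=proj([.6478,-.028+.006,.012])
box=[int(max(v,0)) for v in (a[0],b[1],b[0],a[1])]
np.savez("l.npz",frame=d["frame"],mtx=d["mtx"],T=T)
if len(sys.argv)>2: cv2.imwrite("pics/"+sys.argv[2],d["frame"])
print("tcp",s["tcp_pos"].round(4),"F",s["wrist_force"].round(1))
print("roller",roller(d["frame"],d["mtx"],T,proj([.54,y,.04])))
try: print("line",line(d["frame"],d["mtx"],T,box))
except Exception as e: print("line?",e,box)
E
python3 l.py -.128
```

```text
tcp [ 0.5387 -0.1258  0.1167] F [0.2 0.5 9.7]
roller (array([ 0.53721024, -0.12522068]), np.float64(-0.31047592075502806), np.float64(0.12383241760243668))
line (array([ 0.54496585, -0.02826734]), np.float64(-0.04351189591187496), array([0.20729851, 0.0077412 ]))
```

>>> {"api": "play_rows", "payload": {"motion": [0.1, 0, 0, 0, 0, 0, 0.15, 0, 0, 0, 0, 0, 0.15, 0, 0, 0, 0, 0, 0.1, 0, 0, 0, 0, 0, 0, 0, 0, 0, 0, 0]}}

```text
clock: 5.92
tcp_pos: [0.5387, -0.1108, 0.1165]
orientation: [[-0.003, 1.0, 0.001], [1.0, 0.003, -0.0], [-0.0, 0.001, -1.0]]
wrist_force: [2.5, 0.4, 5.9]
width: 0.0701
grip_force: 2.6
```

>>> {"api": "play_rows", "payload": {"motion": [0, 0, -0.3, 0, 0, 0, -0.1, 0, -0.2, 0, 0, 0, -0.15, 0, 0, 0, 0, 0, -0.15, 0, 0, 0, 0, 0, 0, 0, 0, 0, 0, 0]}}

```text
clock: 6.33
tcp_pos: [0.5383, -0.1245, 0.1314]
orientation: [[-0.001, 1.0, 0.0], [1.0, 0.001, -0.0], [-0.0, 0.0, -1.0]]
wrist_force: [0.7, -0.4, 0.1]
width: 0.07
grip_force: 0.0
```

```bash
python3 l.py -.118
```

```text
tcp [ 0.5383 -0.1245  0.1314] F [ 0.7 -0.4  0.1]
roller (array([ 0.53740613, -0.12028656]), np.float64(-0.5516688252151093), np.float64(0.12336874243754903))
line (array([ 0.54450754, -0.02824384]), np.float64(-0.08149651118684952), array([0.20630868, 0.00775867]))
```

>>> {"api": "play_rows", "payload": {"motion": [-0.13, 0, 0.25, 0, 0, 0, 0, 0, 0.28, 0, 0, 0, 0.1, 0, 0, 0, 0, 0.08, 0.2, 0, 0, 0, 0, 0.08, 0.2, 0, 0, 0, 0, 0.08, 0.2, 0, 0, 0, 0, 0.08, 0.2, 0, 0, 0, 0, 0.08, 0.1, 0, 0, 0, 0, 0.08, 0, 0, 0, 0, 0, 0]}}

```text
clock: 7.13
tcp_pos: [0.5398, -0.097, 0.1161]
orientation: [[0.048, 0.999, 0.002], [0.999, -0.048, -0.001], [-0.001, 0.002, -1.0]]
wrist_force: [-1.2, 2.5, 31.5]
width: 0.0702
grip_force: 15.4
```

>>> {"api": "play_rows", "payload": {"motion": [0, 0, -0.25, 0, 0, 0, -0.2, 0, -0.15, 0, 0, 0, -0.3, 0, 0, 0, 0, 0, 0, 0, 0, 0, 0, 0]}}

```text
clock: 7.47
tcp_pos: [0.5381, -0.114, 0.1271]
orientation: [[0.049, 0.999, 0.0], [0.999, -0.049, -0.0], [-0.0, 0.0, -1.0]]
wrist_force: [-0.8, -1.1, -0.4]
width: 0.0697
grip_force: 0.0
```

```bash
python3 l.py -.105
```

```text
tcp [ 0.5381 -0.114   0.1271] F [-0.8 -1.1 -0.4]
roller (array([ 0.53837078, -0.10656169]), np.float64(-3.255187729350776), np.float64(0.12367139841826452))
line (array([ 0.54450091, -0.02821016]), np.float64(-0.034466468899738145), array([0.20710398, 0.00773465]))
```

>>> {"api": "play_rows", "payload": {"motion": [-0.02, 0, 0.2, 0, 0, 0, 0, 0, 0.185, 0, 0, 0, 0.12, 0, 0, 0, 0, 0.05, 0.2, 0, 0, 0, 0, 0.05, 0.2, 0, 0, 0, 0, 0.05, 0.2, 0, 0, 0, 0, 0.05, 0.2, 0, 0, 0, 0, 0.05, 0.12, 0, 0, 0, 0, 0, 0, 0, 0, 0, 0, 0]}}

```text
clock: 8.27
tcp_pos: [0.5404, -0.0811, 0.1163]
orientation: [[0.073, 0.997, 0.001], [0.997, -0.073, -0.0], [-0.0, 0.001, -1.0]]
wrist_force: [-1.8, 1.7, 23.8]
width: 0.0701
grip_force: 12.0
```

>>> {"api": "play_rows", "payload": {"motion": [0, 0, -0.25, 0, 0, 0, -0.2, 0, -0.15, 0, 0, 0, -0.3, 0, 0, 0, 0, 0, 0, 0, 0, 0, 0, 0]}}

```text
clock: 8.6
tcp_pos: [0.5389, -0.0983, 0.1277]
orientation: [[0.075, 0.997, 0.0], [0.997, -0.075, -0.0], [-0.0, 0.0, -1.0]]
wrist_force: [0.6, -0.6, 0.4]
width: 0.0699
grip_force: 0.0
```

```bash
python3 l.py -.091
```

```text
tcp [ 0.5389 -0.0983  0.1277] F [ 0.6 -0.6  0.4]
roller (array([ 0.54013626, -0.08934929]), np.float64(-4.376477291197295), np.float64(0.1235275949949789))
line (array([ 0.54426273, -0.02824217]), np.float64(-0.03623897331338948), array([0.20624644, 0.00770723]))
```

>>> {"api": "play_rows", "payload": {"motion": [0.02, 0.03, 0.2, 0, 0, 0, 0, 0, 0.19, 0, 0, 0, 0.12, 0, 0, 0, 0, 0, 0.2, 0, 0, 0, 0, 0, 0.2, 0, 0, 0, 0, 0, 0.2, 0, 0, 0, 0, 0, 0.2, 0, 0, 0, 0, 0, 0.1, 0, 0, 0, 0, 0, 0, 0, 0, 0, 0, 0]}}

```text
clock: 9.4
tcp_pos: [0.5425, -0.0649, 0.1163]
orientation: [[0.074, 0.997, 0.001], [0.997, -0.074, -0.0], [0.0, 0.001, -1.0]]
wrist_force: [-1.6, 1.9, 18.2]
width: 0.0702
grip_force: 9.1
```

>>> {"api": "play_rows", "payload": {"motion": [0, 0, -0.25, 0, 0, 0, -0.2, 0, -0.15, 0, 0, 0, -0.3, 0, 0, 0, 0, 0, 0, 0, 0, 0, 0, 0]}}

```text
clock: 9.73
tcp_pos: [0.541, -0.0822, 0.1282]
orientation: [[0.075, 0.997, 0.0], [0.997, -0.075, -0.0], [-0.0, 0.0, -1.0]]
wrist_force: [0.4, -0.8, -0.6]
width: 0.0703
grip_force: 0.0
```

```bash
python3 l.py -.074
```

```text
tcp [ 0.541  -0.0822  0.1282] F [ 0.4 -0.8 -0.6]
roller (array([ 0.54095905, -0.07351978]), np.float64(-4.475500751717286), np.float64(0.12340912703984724))
line (array([ 0.54412161, -0.02825896]), np.float64(-0.03204633797042259), array([0.20655548, 0.00769725]))
```

>>> {"api": "play_rows", "payload": {"motion": [0.02, 0, 0.2, 0, 0, 0, 0, 0, 0.2, 0, 0, 0, 0.1, 0, 0, 0, 0, 0, 0.2, 0, 0, 0, 0, 0, 0.2, 0, 0, 0, 0, 0, 0.2, 0, 0, 0, 0, 0, 0.2, 0, 0, 0, 0, 0, 0.1, 0, 0, 0, 0, 0, 0, 0, 0, 0, 0, 0]}}

```text
clock: 10.53
tcp_pos: [0.5435, -0.0493, 0.1162]
orientation: [[0.074, 0.997, 0.001], [0.997, -0.074, 0.0], [0.0, 0.001, -1.0]]
wrist_force: [-1.3, 1.4, 17.9]
width: 0.07
grip_force: 9.1
```

>>> {"api": "play_rows", "payload": {"motion": [0, 0, -0.25, 0, 0, 0, -0.2, 0, -0.15, 0, 0, 0, -0.3, 0, 0, 0, 0, 0, 0, 0, 0, 0, 0, 0]}}

```text
clock: 10.87
tcp_pos: [0.5422, -0.0667, 0.1282]
orientation: [[0.075, 0.997, 0.0], [0.997, -0.075, -0.0], [-0.0, 0.0, -1.0]]
wrist_force: [0.2, 0.1, -0.5]
width: 0.0699
grip_force: 0.0
```

```bash
python3 l.py -.058 w3.png
```

```text
tcp [ 0.5422 -0.0667  0.1282] F [ 0.2  0.1 -0.5]
roller (array([ 0.54207489, -0.05822559]), np.float64(-4.415019015356445), np.float64(0.12346551729575816))
line (array([ 0.54381716, -0.0282748 ]), np.float64(-0.041619726608307386), array([0.20645141, 0.00771478]))
```

View pics/w3.png

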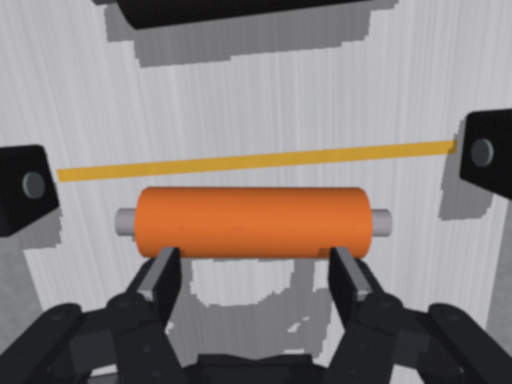

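The roller lies at about (253,222), still tilted 4.4° to the line, which runs from (58,176) to (455,146). Both gauge heads are clear.

>>> {"api": "play_rows", "payload": {"motion": [0.02, 0, 0.2, 0, 0, 0, 0, 0, 0.2, 0, 0, 0, 0.1, 0, 0, 0, 0, 0, 0.2, 0, 0, 0, 0, 0, 0.2, 0, 0, 0, 0, 0, 0.2, 0, 0, 0, 0, 0, 0.2, 0, 0, 0, 0, 0, 0.1, 0, 0, 0, 0, 0, 0, 0, 0, 0, 0, 0]}}

```text
clock: 11.67
tcp_pos: [0.5447, -0.0338, 0.1162]
orientation: [[0.074, 0.997, 0.001], [0.997, -0.074, 0.0], [0.0, 0.001, -1.0]]
wrist_force: [-1.1, 2.2, 18.1]
width: 0.0702
grip_force: 8.9
```

>>> {"api": "play_rows", "payload": {"motion": [0, 0, -0.25, 0, 0, 0, -0.2, 0, -0.15, 0, 0, 0, -0.3, 0, 0, 0, 0, 0, 0, 0, 0, 0, 0, 0]}}

```text
clock: 12.0
tcp_pos: [0.5433, -0.0511, 0.1282]
orientation: [[0.075, 0.997, 0.0], [0.997, -0.075, -0.0], [-0.0, 0.0, -1.0]]
wrist_force: [-0.0, -0.2, 0.7]
width: 0.0699
grip_force: 0.0
```

```bash
python3 l.py -.043
```

```text
tcp [ 0.5433 -0.0511  0.1282] F [-0.  -0.2  0.7]
roller (array([ 0.54371085, -0.04266646]), np.float64(-4.46718285523921), np.float64(0.12347111023108204))
line (array([ 0.57507688, -0.02779999]), np.float64(-1.3707161888002268), array([0.12283557, 0.00701818]))
```

>>> {"api": "play_rows", "payload": {"motion": [0.02, 0.01, 0.2, 0, 0, 0, 0, 0, 0.215, 0, 0, 0, 0.1, 0, 0, 0, 0, -0.1, 0.2, 0, 0, 0, 0, -0.13, 0.2, 0, 0, 0, 0, -0.14, 0.2, 0, 0, 0, 0, -0.14, 0.16, 0, 0, 0, 0, -0.13, 0.1, 0, 0, 0, 0, -0.1, 0, 0, 0, 0, 0, 0]}}

```text
clock: 12.8
tcp_pos: [0.5455, -0.0195, 0.1162]
orientation: [[-0.004, 1.0, 0.002], [1.0, 0.004, 0.0], [-0.0, 0.002, -1.0]]
wrist_force: [-1.3, 2.1, 24.8]
width: 0.0705
grip_force: 12.2
```

>>> {"api": "play_rows", "payload": {"motion": [0, 0, -0.3, 0, 0, 0, -0.6, 0, -0.4, 0, 0, 0, -1, 0, -0.6, 0, 0, 0, 0, 0, -1, 0, 0, 0, 0, 0, 0, 0, 0, 0, 0, 0, 0, 0, 0, 0]}}

```text
clock: 13.3
tcp_pos: [0.5455, -0.0685, 0.1854]
orientation: [[-0.002, 1.0, 0.002], [1.0, 0.002, -0.0], [-0.0, 0.002, -1.0]]
wrist_force: [0.4, 0.6, -0.4]
width: 0.0702
grip_force: 0.0
```

```bash
python3 l.py -.028 w4.png
```

```text
tcp [ 0.5455 -0.0685  0.1854] F [ 0.4  0.6 -0.4]
roller (array([ 0.54437627, -0.02716095]), np.float64(-0.6603153333335596), np.float64(0.12296185255150327))
line (array([ 0.45054832, -0.0280252 ]), np.float64(1.671489577105086), array([0.02030997, 0.00752135]))
```

View pics/w4.png

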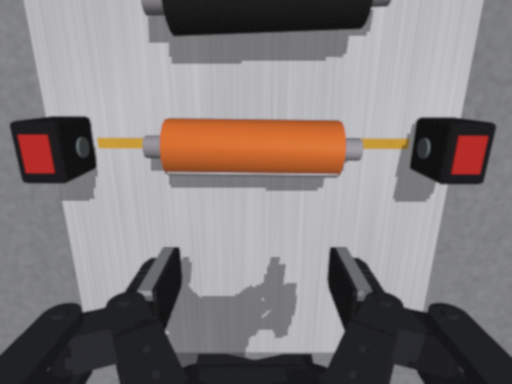

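The roller is on the line at about (253,147), with the line ends at (98–143,143) and (362–406,144) and the stripe now at the near edge. It is within 1 mm and 0.7° of the line, so I'll go to the button.

>>> {"api": "play_rows", "payload": {"claw": 0, "motion": [-0.9, -0.15, -0.5, 0, 0, 0, -0.95, -0.15, -0.5, 0, 0, 0, -0.95, -0.15, -0.5, 0, 0, 0, -0.95, -0.15, -0.5, 0, 0, 0, -0.95, -0.15, 0, 0, 0, 0, -0.95, -0.15, 0, 0, 0, 0, -0.95, -0.15, 0, 0, 0, 0, -0.95, -0.15, 0, 0, 0, 0, -0.95, -0.15, 0, 0, 0, 0, -0.9, -0.1, 0, 0, 0, 0]}}

```text
clock: 14.18
tcp_pos: [0.5017, -0.351, 0.2429]
orientation: [[-0.004, 1.0, -0.002], [1.0, 0.004, 0.002], [0.002, -0.002, -1.0]]
wrist_force: [1.0, 0.5, 0.2]
width: 0.0003
grip_force: 0.0
```

>>> {"api": "play_rows", "payload": {"motion": [0, 0, 0, 0, 0, 0, 0, 0, 0, 0, 0, 0, 0, 0, 0, 0, 0, 0]}}

```text
clock: 14.43
tcp_pos: [0.5022, -0.3494, 0.2434]
orientation: [[-0.003, 1.0, -0.002], [1.0, 0.003, 0.002], [0.002, -0.002, -1.0]]
wrist_force: [0.1, 0.0, 0.5]
width: -0.0003
grip_force: 0.0
```

Run:
```python
from rig import *
from h import *
s=state();d=read_camera("wrist");T=wristT(s,d);f=d["frame"];print(s["tcp_pos"])
cv2.imwrite("pics/w5.png",f)
m=cv2.inRange(cv2.cvtColor(f,cv2.COLOR_BGR2HSV),(45,80,40),(85,255,255))
n,l,st,c=cv2.connectedComponentsWithStats(m)
for i in range(1,n):
    if st[i,4]>100: print(st[i],c[i],ray(d["mtx"],T,c[i],.072))
```

```text
[ 0.50223375 -0.34938872  0.24337132]
[ 301  160   34   59 1652] [317.25847458 188.97820823] [[ 0.55133787 -0.34447997  0.072     ]]
[ 238  176   36   37 1053] [255.44444444 193.61158594] [[ 0.5026844 -0.3484868  0.072    ]]
```

View pics/w5.png

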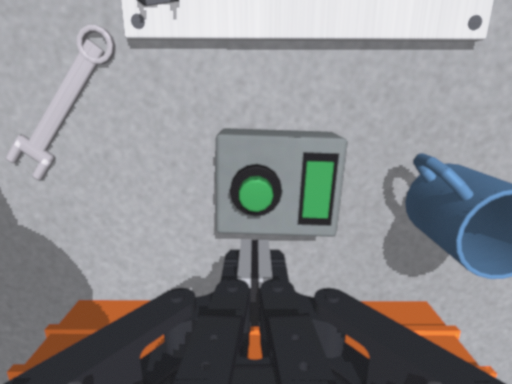

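The button is at about (256,193), right under the closed fingertips, with its collar flush around it.

>>> {"api": "play_rows", "payload": {"motion": [0.03, 0.02, 0.7, 0, 0, 0, 0, 0, 0.8, 0, 0, 0, 0, 0, 0.8, 0, 0, 0, 0, 0, 0.6, 0, 0, 0, 0, 0, 0.2, 0, 0, 0, 0, 0, 0, 0, 0, 0, 0, 0, 0, 0, 0, 0]}}

```text
clock: 15.07
tcp_pos: [0.5034, -0.3489, 0.1523]
orientation: [[-0.004, 1.0, 0.0], [1.0, 0.004, 0.0], [0.0, 0.0, -1.0]]
wrist_force: [-0.1, 0.1, 0.2]
width: -0.0002
grip_force: 0.0
```

>>> {"api": "play_rows", "payload": {"motion": [0, 0, 0.1, 0, 0, 0, 0, 0, 0.1, 0, 0, 0, 0, 0, 0, 0, 0, 0]}}

```text
clock: 15.32
tcp_pos: [0.5031, -0.3495, 0.1461]
orientation: [[-0.003, 1.0, 0.0], [1.0, 0.003, -0.0], [-0.0, 0.0, -1.0]]
wrist_force: [-0.5, 0.4, -0.3]
width: 0.0
grip_force: 0.0
```

>>> {"api": "play_rows", "payload": {"motion": [0, 0, 0.1, 0, 0, 0, 0, 0, 0.1, 0, 0, 0, 0, 0, 0, 0, 0, 0]}}

```text
clock: 15.57
tcp_pos: [0.5032, -0.3496, 0.1396]
orientation: [[-0.003, 1.0, 0.001], [1.0, 0.003, -0.0], [-0.0, 0.001, -1.0]]
wrist_force: [1.4, 0.2, 3.3]
width: 0.0
grip_force: 2.1
```

>>> {"api": "play_rows", "payload": {"motion": [0, 0, 0.05, 0, 0, 0, 0, 0, 0, 0, 0, 0]}}

```text
clock: 15.73
tcp_pos: [0.5032, -0.3496, 0.1386]
orientation: [[-0.003, 1.0, 0.001], [1.0, 0.003, -0.001], [-0.001, 0.001, -1.0]]
wrist_force: [-0.5, 0.4, 6.9]
width: 0.0
grip_force: 3.6
```

>>> {"api": "play_rows", "payload": {"motion": [0, 0, 0.04, 0, 0, 0, 0, 0, 0, 0, 0, 0, 0, 0, 0, 0, 0, 0]}}

```text
clock: 15.98
tcp_pos: [0.5033, -0.3496, 0.1384]
orientation: [[-0.003, 1.0, 0.001], [1.0, 0.003, -0.001], [-0.001, 0.001, -1.0]]
wrist_force: [-3.1, 3.4, 22.2]
width: 0.0001
grip_force: 11.2
```

That is the hard stop at 22 N, so the button is fully down. I'll release it and back off.

>>> {"api": "play_rows", "payload": {"motion": [0, 0, -0.2, 0, 0, 0, 0, 0, -0.4, 0, 0, 0, 0, 0, -0.8, 0, 0, 0, 0, 0, -0.8, 0, 0, 0, 0, 0, -0.8, 0, 0, 0, 0, 0, -0.8, 0, 0, 0, 0, 0, 0, 0, 0, 0, 0, 0, 0, 0, 0, 0, 0, 0, 0, 0, 0, 0]}}

```text
clock: 16.73
tcp_pos: [0.5027, -0.3492, 0.2509]
orientation: [[-0.003, 1.0, -0.001], [1.0, 0.003, 0.0], [0.0, -0.001, -1.0]]
wrist_force: [1.0, 0.2, -0.9]
width: 0.0001
grip_force: 0.0
```

Run:
```python
from rig import *
from h import *
s=state();print(s["tcp_pos"],s["clock"])
d=read_camera("top");f=d["frame"];cv2.imwrite("pics/t2.png",cv2.resize(f[110:260,180:400],None,fx=3,fy=3,interpolation=cv2.INTER_CUBIC))
for n,lo,hi,z,b in [("orange",(3,110,60),(16,255,255),.035,(240,145,300,220)),("black",(0,0,0),(180,255,70),.035,(215,145,250,215)),("green",(45,80,40),(85,255,255),.072,(350,185,378,210))]:
    try: print(n,axis(ray(d["mtx"],d["cam_to_world"],blob(f,lo,hi,b),z)[:,:2]))
    except Exception as e: print(n,e)
```

```text
[ 0.50269771 -0.34920969  0.25087609] 16.7333
orange (array([ 0.59707122, -0.0242197 ]), np.float64(-66.61427010677764), array([0.03264264, 0.0183064 ]))
black (array([0.55344853, 0.0763317 ]), np.float64(1.4730551569875383), array([0.11646837, 0.01520403]))
green attempt to get argmax of an empty sequence
```

View pics/t2.png

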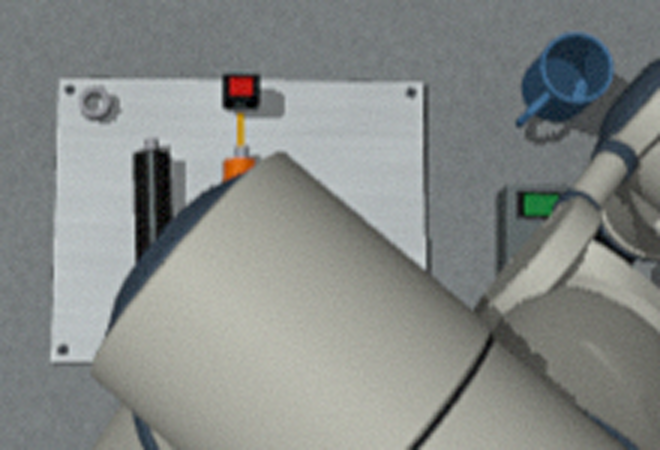

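The arm hides most of the plate, but the roller's far end shows centred on the line at about (240,165), and the spare roller is in place. Nothing has touched the roller since I last measured it, so I'm handing in.

```bash
python3 -c "
from rig import *
print(job_done())"
```

```text
the job is handed in; nothing more can be done
None
```

I rolled the orange roller onto the yellow line between the gauge heads (last measured within about 1 mm and 0.7° of it), pressed the green button to its stop, released it, and handed the job in at about 17 s.

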